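Dry-build two small stone ornaments on the carver's bench

TASK

Dry-build the two little garden ornaments from the finished stones on the bench: on the round base stand the fluted round drum and on top of it the ball finial; on the square base stand the square shaft and on top of it the pyramid cap. Each stone stands upright and well centred on the one beneath it, with the square pieces turned so that their sides line up, and is set down gently, not dropped, because the edges chip. Leave the core stub, the sawn offcut, the rubbing block and the club hammer lying where they are.

Things in the scene. Friction and masses are not known exactly. Their poses are not given: they have to be found in the camera images.
- drum: Fluted column drum of pale limestone, standing upright: a cylinder 60 mm in diameter and 80 mm high with flat ends, about 0.48 kg. Origin at the centre of its underside, z up along its axis.
- ball_finial: Ball finial of pale limestone, standing upright: a ball 56 mm in diameter on a 26 mm wide neck and a round flat foot (50 mm in diameter, 10 mm high); 79 mm high in all, the ball is widest 50 mm above the underside; about 0.24 kg. Origin at the centre of its underside, z up.
- square_shaft: Square shaft of pale limestone, standing upright: a block 56 x 56 mm and 84 mm high with a sunk-looking panel on each side and flat ends, about 0.56 kg. Origin at the centre of its underside, z up, x and y square to its sides.
- pyramid_cap: Pier cap of pale limestone: a thick slab 60 x 60 mm and 32 mm high with upright sides, topped by a low pyramid, 60 mm high in all, flat underneath; about 0.33 kg; take it low, by the slab. Origin at the centre of its underside, z up, x and y square to its sides.
- round_base: Round moulded base of pale limestone, bedded fast on the bench: 110 mm in diameter below, its flat top 92 mm in diameter and 30 mm above the bench. Origin at the centre of its underside, z up.
- square_base: Square stepped base of pale limestone, bedded fast on the bench: 110 x 110 mm below, its flat top 92 x 92 mm and 30 mm above the bench. Origin at the centre of its underside, z up, x and y square to its sides.
- core_stub: Bystander: short plain drill core of grey-buff stone standing on end, 36 mm in diameter, 42 mm high, loose. Origin at the centre of its underside.
- sawn_offcut: Bystander: sawn stone offcut lying flat, 110 x 45 x 28 mm with a raised step (40 mm high) near one end, loose. Origin at the centre of its underside, x along its length.
- rubbing_block: Bystander: dark grey rubbing block (abrasive stone) lying flat, 150 x 50 x 25 mm, loose. Origin at the centre of its underside, x along its length.
- club_hammer: Bystander: club hammer lying at the back of the bench, dark steel head 44 x 100 x 44 mm, wooden handle 28 mm thick, 257 mm long in all, loose. Origin on the bench below the handle, 100 mm from the middle of the head; x runs along the handle to the head.
Things that resemble listed ones, but are neither listed nor needed, are in the scene too. What is shaped like the drum but green or turquoise is not meant.

How it is judged:
By the outcome, as a careful person would: the job done as asked, in the order asked, and still so for the second after the job is handed in, with the robot touching nothing.
It also fails if it takes over 120 s, if anything falls off the work surface, if the arm or the gripper's body presses on something with over 40 N, if the wrist force passes 120 N, or if a joint passes its speed limit or range.

ROBOT

A 6-joint arm with a two-finger parallel gripper is mounted at the origin on the work surface. World frame = base frame: x ahead of the robot, y to its left, z up, the work surface at z = 0. Lengths are in m, angles in degrees, forces in N, time in s.
With the tool pointing down it reaches from about 0.25 to 0.725 m from the base axis. Payload 9.7 kg.
Tool frame: the origin (TCP) lies midway between the tips of the shut fingers; the grasp point (between the pads) lies 19 mm behind it; z points along the fingers, y is the line along which they close (so a half turn about z gives the same grasp; the last joint's range is limited). The gripper opens to 85 mm and grips with 20 to 120 N. Pads are 22 mm wide; open, the fingers measure 114 mm over their backs; the gripper's body (76 mm by 85 mm) begins 54 mm behind the grasp point. The pads swing forward as they close: fully open they stand 13 mm farther back than shut.
Start: joints at [-72.708, 4.979, 10.078, 95.1, 0, 90], TCP at [0.163, -0.525, 0.231] pointing down, gripper open.
Joint ranges: [-179.16, 179.16], [-48.56, 103.87], [-65.8, 70.77], [-126.05, 130.52], [-82.76, 87.17], [-180, 180]. Speed limits (degrees/s): [127.2, 127.2, 147.25, 180, 180, 180].

INTERFACE

Orientations are given as [roll, pitch, yaw] about the fixed x, y, z axes, in that order (R = Rz(yaw) Ry(pitch) Rx(roll)).
In Python, from workcell import bot gives the robot as it stands.
- The arm moves only by the shell command python3 -m crank 'ROWS' [FORCE]. ROWS is JSON, a list of rows, each an object with "gripper": the finger opening in mm, from 0 to 85.4; "travel": the shift along the tool's x, y, z in mm, a list of three; "twist": the turn, a rotation vector about the tool's x, y, z in rad, a list of three. In form: [{"gripper": gripper, "travel": [tx, ty, tz], "twist": [rx, ry, rz]}, ...]. A call has 1 to 12 rows; each row shifts and turns the commanded pose from where the row before left it, along the tool's axes as they then stand; what a row does not reach is not made up. A row lasts 1/8 s, in which the tool goes at most 62.5 mm and 10.7 degrees, less where a joint would pass 70% of its speed; a pose out of reach is approached as far as the arm can. A call is refused whole if a number of a shift passes 62.5 or a number of a turn 0.188, either way. A call with a gripper value outside its range is refused whole. The fingers move at their own pace and stop on an object; FORCE is the grip in N (left out, the last holds). Time passes only in rows, so rows that do not move let the fingers close. It gives the time, the measured TCP pose, the force, the opening and the grip force at its end, in the units of the state.
- bot.get_obs(): the state, without advancing time (a new reading comes with each control period).
- bot.camera(name): name is "scene" or "top"; returns the picture (480x640x3 uint8, red, green, blue); there is no depth.
- bot.calibration(name): a dict with "vfov" (degrees; the focal length in pixels is half the picture's height over the tangent of half this angle, whatever the lens; pixels are square), "cx", "cy" (the principal point, pixels), "camera_from_world" (4x4, takes a point from world to camera coordinates). Camera axes: x right, y down, z forward; pixel columns grow to the right and rows downward; lengths in m; the calibration is good to about 2 mm. A picture is of the moment at which its call begins. calibration takes no time and is no camera call.
- bot.job_done(): hands the job in; it is judged then, once.
The state is a dict: "time": time; "q": joint angles; "qd": joint speeds; "joint_efforts": joint torques, N m; "ee_pos": TCP position; "tcp_rot": TCP orientation; "wrist_force": force on the tool from outside, world axes, zero at the start; "torque": the same for the moment, N m; "opening": finger opening in m; "grasp_force": force on a finger pad.
Only numpy, scipy, OpenCV 4.12 (cv2) and the standard library are available. Lean on these libraries where they do the work, as an engineer would, in place of code of your own. Each camera call takes 0.05 s, during which the arm holds its last target. There are 200 camera calls.

## Working session

There is one attempt and no reset: what is moved stays moved. The work goes in short steps, Python scripts to look and compute and a shell command to move; the robot and the scene stay as the last step left them, time stands still between calls to the robot, and variables do not carry over. Pictures are saved under pics/ and viewed, at most 14 in all, crops included, and the job is handed in when it is done.

```bash
mkdir -p pics; python3 - <<'E'
from workcell import bot
import cv2
for n in("scene","top"):
    cv2.imwrite(f"pics/{n}0.png",bot.camera(n)[:,:,::-1]); print(n,bot.calibration(n))
print(bot.get_obs())
E
ls
```

```text
scene {'vfov': 57.81799103044218, 'cx': 312.6025096974319, 'cy': 247.47936399409792, 'camera_from_world': array([[ 0.64614575,  0.76290144,  0.02184172, -0.35425286],
       [ 0.49430413, -0.3965072 , -0.77359257, -0.25560709],
       [-0.58151449,  0.51065   , -0.63330678,  1.25016517],
       [ 0.        ,  0.        ,  0.        ,  1.        ]])}
top {'vfov': 45.86154561414948, 'cx': 312.64780196097325, 'cy': 231.48999754841356, 'camera_from_world': array([[ 4.36776996e-03, -9.99990439e-01,  2.10519169e-04,
        -2.05114693e-02],
       [-9.97596844e-01, -4.37187228e-03, -6.91478342e-02,
         5.61814871e-01],
       [ 6.91480935e-02,  9.20085748e-05, -9.97606402e-01,
         1.20794003e+00],
       [ 0.00000000e+00,  0.00000000e+00,  0.00000000e+00,
         1.00000000e+00]])}
{'time': 0.1, 'q': array([-7.27070637e+01,  5.00913606e+00,  1.00396302e+01,  9.51000289e+01,
       -3.04726260e-04,  8.99980834e+01]), 'qd': array([ 0.09365923, -0.00649376,  0.07586739,  0.06584245, -0.08682132,
        0.00122341]), 'joint_efforts': array([ 4.95636286e-04, -5.21560371e+01,  4.65652335e+01,  1.59992441e-02,
        1.31667707e-05, -1.83212131e-05]), 'ee_pos': array([ 0.16342937, -0.52494433,  0.23064827]), 'tcp_rot': array([-1.79930465e+02,  3.02400062e-04,  1.72948532e+01]), 'wrist_force': array([-0.01379229, -0.2749096 , -0.06970787]), 'torque': array([-0.0029246 ,  0.03141717, -0.00812257]), 'grasp_force': 0.0, 'opening': 0.08502792129619614}
pics
```

View pics/top0.png

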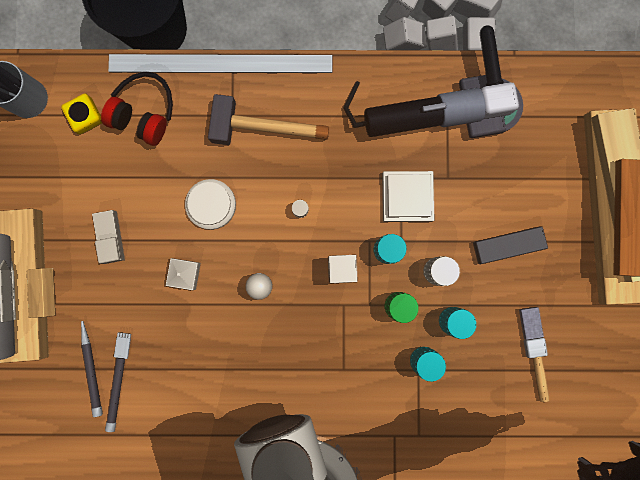

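View pics/scene0.png

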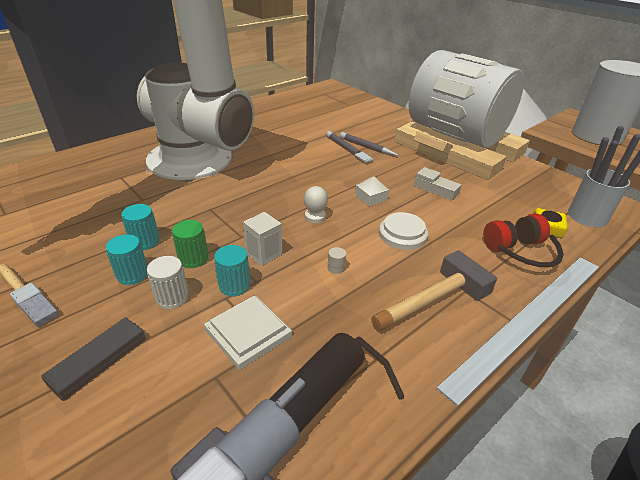

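```bash
cat > h.py <<'E'
import numpy as np, cv2
from workcell import bot
from scipy.optimize import minimize
def circ(r,z,n=48):
    a=np.arange(n)*2*np.pi/n; return np.c_[r*np.cos(a),r*np.sin(a),0*a+z]
def sq(s,z): h=s/2; return np.array([[h,h,z],[h,-h,z],[-h,-h,z],[-h,h,z]])
V=np.vstack
ball=V([circ(28*np.cos(t),50+28*np.sin(t)) for t in np.linspace(-1.5,1.5,15)])
M={'drum':[V([circ(30,0),circ(30,80)])],
'ball_finial':[V([circ(25,0),circ(25,10)]),V([circ(13,0),circ(13,30)]),ball],
'square_shaft':[V([sq(56,0),sq(56,84)])],
'pyramid_cap':[V([sq(60,0),sq(60,32),[[0,0,60]]])],
'round_base':[V([circ(55,0),circ(55,14)]),V([circ(46,0),circ(46,30)])],
'square_base':[V([sq(110,0),sq(110,14)]),V([sq(92,0),sq(92,30)])]}
C={n:bot.calibration(n) for n in('scene','top')}
def proj(cam,P):
    c=C[cam]; T=c['camera_from_world']; p=P@T[:3,:3].T+T[:3,3]
    f=240/np.tan(np.radians(c['vfov'])/2)
    return p[:,:2]/p[:,2:]*f+[c['cx'],c['cy']]
def unproj(cam,u,v,z):
    c=C[cam];T=c['camera_from_world'];f=240/np.tan(np.radians(c['vfov'])/2)
    d=T[:3,:3].T@np.array([(u-c['cx'])/f,(v-c['cy'])/f,1]); o=-T[:3,:3].T@T[:3,3]
    return o+d*(z-o[2])/d[2]
def world(name,x,y,yaw,z=0):
    a=np.radians(yaw);R=np.array([[np.cos(a),-np.sin(a),0],[np.sin(a),np.cos(a),0],[0,0,1]])
    return [P/1000@R.T+[x,y,z] for P in M[name]]
def hulls(cam,name,*p):
    return [cv2.convexHull(proj(cam,P).astype(np.float32)) for P in world(name,*p)]
def render(cam,name,p,off,size,k=4):
    m=np.zeros((size*k,size*k),np.uint8)
    for h in hulls(cam,name,*p):
        cv2.fillConvexPoly(m,np.round(((h-off+.5)*k-.5)*16).astype(np.int32),255,shift=4)
    return cv2.resize(m,(size,size),interpolation=cv2.INTER_AREA)/255.
def fit(imgs,name,x,y,yaw=0,z=0,cams=('top','scene'),size=130,sat=70):
    D=[]
    for c in cams:
        ctr=np.vstack(hulls(c,name,x,y,yaw,z)).mean((0,1)); off=np.round(ctr-size/2).astype(int)
        off=np.clip(off,0,[640-size,480-size])
        hsv=cv2.cvtColor(imgs[c],cv2.COLOR_RGB2HSV)[off[1]:off[1]+size,off[0]:off[0]+size]
        m=((hsv[...,1]<sat)&(hsv[...,2]>60)).astype(np.uint8)
        n,l=cv2.connectedComponents(m,connectivity=4); r=render(c,name,(x,y,yaw,z),off,size)
        best=max(range(1,n),key=lambda i:r[l==i].sum()); D.append((c,off,(l==best)*1.))
    def cost(p): return sum(np.abs(render(c,name,(p[0]/1000,p[1]/1000,p[2],z),o,size)-m).sum() for c,o,m in D)
    p=np.array([x*1000,y*1000,yaw])
    for s in(12,4,1.5):
        p=minimize(cost,p,method='Nelder-Mead',options=dict(initial_simplex=[p,p+[s,0,0],p+[0,s,0],p+[0,0,1.5*s]],xatol=.02,fatol=.1)).x
    return p,cost(p)
def overlay(img,cam,items):
    im=img[:,:,::-1].copy()
    for n,p in items:
        for h in hulls(cam,n,*p): cv2.polylines(im,[np.round(h*16).astype(np.int32)],True,(0,0,255),1,shift=4)
    return im
E
python3 - <<'E'
from h import *
imgs={n:cv2.imread(f'pics/{n}0.png')[:,:,::-1].copy() for n in('top','scene')}
G={'drum':(442,270,.08,0),'ball_finial':(259,286,.05,0),'square_shaft':(343,269,.084,0),'pyramid_cap':(182,274,.03,10),'round_base':(210,204,.03,0),'square_base':(409,196,.03,0)}
it=[]
for n,(u,v,z,w) in G.items():
    x,y,_=unproj('top',u,v,z)
    for cs in (('top',),('scene',),('top','scene')):
        p,c=fit(imgs,n,x,y,w,cams=cs); print(n,cs,p.round(1),round(c))
    it.append((n,(p[0]/1000,p[1]/1000,p[2])))
t=overlay(imgs['top'],'top',it); s=overlay(imgs['scene'],'scene',it)
cv2.imwrite('pics/o1.png',cv2.resize(t[150:330,150:490],None,fx=2.35,fy=2.35))
cv2.imwrite('pics/o2.png',cv2.resize(s[170:380,100:450],None,fx=2.28,fy=2.28))
E
```

```text
drum ('top',) [ 478.3 -289.7    9.5] 65
drum ('scene',) [ 476.1 -289.2   14.7] 63
drum ('top', 'scene') [ 477.6 -289.6    8.7] 143
ball_finial ('top',) [445.3  95.2   7.7] 37
ball_finial ('scene',) [442.4  97.   14.9] 33
ball_finial ('top', 'scene') [444.6  95.2   7.2] 88
square_shaft ('top',) [482.2 -79.6   2.7] 49
square_shaft ('scene',) [480.3 -79.5  -0.9] 63
square_shaft ('top', 'scene') [481.7 -79.7   1.9] 130
pyramid_cap ('top',) [469.5 261.9  -9.4] 46
pyramid_cap ('scene',) [467.2 264.1  -9. ] 36
pyramid_cap ('top', 'scene') [469.1 262.3 -10.1] 99
round_base ('top',) [622.4 207.    9.1] 59
round_base ('scene',) [621.3 207.5  15.2] 42
round_base ('top', 'scene') [622.  207.    8.8] 110
square_base ('top',) [ 6.425e+02 -2.265e+02 -5.000e-01] 98
square_base ('scene',) [ 6.391e+02 -2.252e+02  5.000e-01] 99
square_base ('top', 'scene') [ 6.412e+02 -2.257e+02  3.000e-01] 286
```

View pics/o1.png

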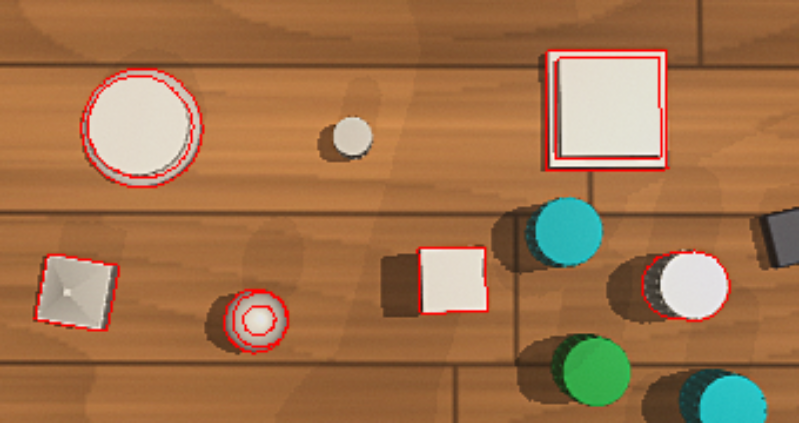

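View pics/o2.png

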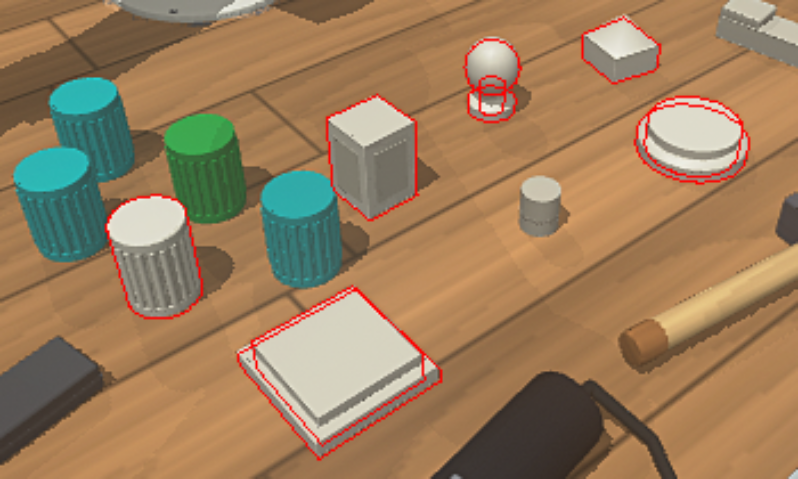

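```bash
python3 -m crank '[{"gripper":85,"travel":[46.2,-16.4,0],"twist":[0,0,0]},{"gripper":85,"travel":[46.2,-16.4,0],"twist":[0,0,0]},{"gripper":85,"travel":[46.2,-16.4,0],"twist":[0,0,0]},{"gripper":85,"travel":[46.2,-16.4,0],"twist":[0,0,0]},{"gripper":85,"travel":[46.2,-16.4,0],"twist":[0,0,0]},{"gripper":85,"travel":[46.2,-16.4,0],"twist":[0,0,0]},{"gripper":85,"travel":[46.2,-16.4,0],"twist":[0,0,0]},{"gripper":85,"travel":[46.2,-16.4,0],"twist":[0,0,0]},{"gripper":85,"travel":[0,0,40],"twist":[0,0,0.127]},{"gripper":85,"travel":[0,0,40],"twist":[0,0,0]},{"gripper":85,"travel":[0,0,0],"twist":[0,0,0]}]' 40
cat > d.py <<'E'
import sys,numpy as np
from workcell import bot
from scipy.spatial.transform import Rotation as R
o=bot.get_obs(); t=np.array([float(a) for a in sys.argv[1:4]]); yaw=float(sys.argv[4])
r=R.from_euler('xyz',o['tcp_rot'],degrees=True); g=R.from_euler('xyz',[180,0,yaw],degrees=True)
print('pos',(o['ee_pos']*1000).round(1),o['tcp_rot'].round(2),'F',o['wrist_force'].round(1),'open',round(o['opening']*1000,1),'t',o['time'])
print('travel',r.inv().apply(t-o['ee_pos']*1000).round(1),'twist',(r.inv()*g).as_rotvec().round(4),'q',o['q'].round(0))
E
python3 d.py 477.2 -289.5 22 10
```

```text
time: 1.48
ee_pos: [0.4759, -0.2889, 0.1481]
tcp_rot: [-179.8, 0.3, 10.0]
wrist_force: [-0.4, 0.5, 0.5]
opening: 0.0846
grasp_force: 0.0
pos [ 475.9 -288.9  148.1] [-179.77    0.26   10.04] F [-0.4  0.5  0.5] open 84.6 t 1.475
travel [  1.7   1.3 126.1] twist [-0.004   0.0045  0.0007] q [-31.   5.   1.  86.  -0. 139.]
```

```bash
python3 -m crank '[{"gripper":85,"travel":[1.7,1.3,30],"twist":[-0.003,0.003,0]},{"gripper":85,"travel":[0,0,40],"twist":[0,0,0]},{"gripper":85,"travel":[0,0,30],"twist":[0,0,0]},{"gripper":85,"travel":[0,0,18],"twist":[0,0,0]},{"gripper":85,"travel":[0,0,8],"twist":[0,0,0]},{"gripper":85,"travel":[0,0,0],"twist":[0,0,0]},{"gripper":50,"travel":[0,0,0],"twist":[0,0,0]},{"gripper":50,"travel":[0,0,0],"twist":[0,0,0]},{"gripper":50,"travel":[0,0,0],"twist":[0,0,0]},{"gripper":50,"travel":[0,0,0],"twist":[0,0,0]}]' 50; python3 d.py 477.2 -289.5 22 10
```

```text
time: 2.72
ee_pos: [0.4802, -0.2913, 0.0268]
tcp_rot: [179.8, -0.3, 10.0]
wrist_force: [-1.3, 2.6, 6.3]
opening: 0.059
grasp_force: 54.2
pos [ 480.2 -291.3   26.8] [179.78  -0.27  10.02] F [-1.3  2.6  6.3] open 59.0 t 2.725
travel [-2.7 -2.3  4.7] twist [ 0.0038 -0.0047  0.0004] q [-31.   7. -10.  72.   0. 139.]
```

```bash
python3 -m crank '[{"gripper":50,"travel":[0,0,0],"twist":[0,0,0]},{"gripper":50,"travel":[0,0,0],"twist":[0,0,0]}]';python3 -m crank '[{"gripper":50,"travel":[0,0,-10],"twist":[0,0,0]},{"gripper":50,"travel":[0,0,-30],"twist":[0,0,0]},{"gripper":50,"travel":[0,0,-40],"twist":[0,0,0]},{"gripper":50,"travel":[0,0,-40],"twist":[0,0,0]},{"gripper":50,"travel":[0,0,-15],"twist":[0,0,0]},{"gripper":50,"travel":[0,0,0],"twist":[0,0,0]},{"gripper":50,"travel":[0,0,0],"twist":[0,0,0]}]'; python3 d.py 621.9 207.2 157 45
python3 - <<'E'
from workcell import bot
import cv2,numpy as np
a=bot.camera('scene');cv2.imwrite('pics/s1.png',a[:,:,::-1]); b=bot.camera('top');cv2.imwrite('pics/t1.png',b[:,:,::-1])
cv2.imwrite('pics/c1.png',cv2.resize(a[50:350,50:450],None,fx=2,fy=2)[:,:,::-1])
E
```

```text
time: 2.98
ee_pos: [0.4802, -0.2913, 0.0267]
tcp_rot: [179.8, -0.3, 10.0]
wrist_force: [-0.5, 2.7, 6.5]
opening: 0.0588
grasp_force: 54.2
time: 3.85
ee_pos: [0.4785, -0.2905, 0.1583]
tcp_rot: [179.9, -0.0, 10.0]
wrist_force: [-1.0, 0.1, -4.8]
opening: 0.0592
grasp_force: 55.1
pos [ 478.5 -290.5  158.3] [ 1.7993e+02 -5.0000e-02  1.0020e+01] F [-1.   0.1 -4.8] open 59.2 t 3.85
travel [ 227.7 -465.2    0.9] twist [ 1.400e-03 -5.000e-04 -6.106e-01] q [-31.   5.   2.  87.  -0. 139.]
```

View pics/c1.png

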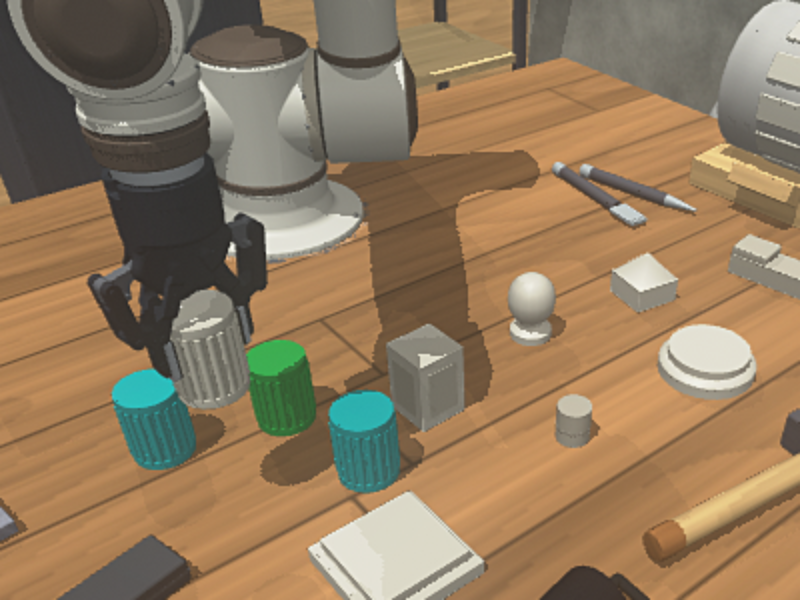

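```bash
python3 -m crank '[{"gripper":50,"travel":[0,0,0],"twist":[0,0,-0.153]},{"gripper":50,"travel":[0,0,0],"twist":[0,0,-0.153]},{"gripper":50,"travel":[0,0,0],"twist":[0,0,-0.153]},{"gripper":50,"travel":[0,0,0],"twist":[0,0,-0.152]},{"gripper":50,"travel":[20,-11,0],"twist":[0,0,0]},{"gripper":50,"travel":[40,-22,0],"twist":[0,0,0]},{"gripper":50,"travel":[50,-27.5,0],"twist":[0,0,0]},{"gripper":50,"travel":[50,-27.5,0],"twist":[0,0,0]},{"gripper":50,"travel":[50,-27.5,0],"twist":[0,0,0]},{"gripper":50,"travel":[50,-27.5,0],"twist":[0,0,0]},{"gripper":50,"travel":[50,-27.5,0],"twist":[0,0,0]},{"gripper":50,"travel":[40,-22,0],"twist":[0,0,0]}]'; python3 d.py 623.7 209 158 45
```

```text
time: 5.45
ee_pos: [0.5902, 0.095, 0.1585]
tcp_rot: [179.8, 0.0, 45.1]
wrist_force: [0.2, -0.9, -3.9]
opening: 0.0589
grasp_force: 55.2
pos [590.2  95.  158.5] [1.7982e+02 3.0000e-02 4.5080e+01] F [ 0.2 -0.9 -3.9] open 58.9 t 5.45
travel [104.4 -56.8   0.2] twist [0.0032 0.0005 0.0014] q [  9.  11.   8.  88.  -0. 144.]
```

```bash
python3 -m crank '[{"gripper":50,"travel":[40,-22,0],"twist":[0,0,0]},{"gripper":50,"travel":[40,-22,0],"twist":[0,0,0]},{"gripper":50,"travel":[25,-13,0],"twist":[0,0,0]},{"gripper":50,"travel":[0,0,40],"twist":[0,0,0]},{"gripper":50,"travel":[0,0,35],"twist":[0,0,0]},{"gripper":50,"travel":[0,0,15],"twist":[0,0,0]},{"gripper":50,"travel":[0,0,0],"twist":[0,0,0]},{"gripper":50,"travel":[0,0,0],"twist":[0,0,0]},{"gripper":50,"travel":[0,0,0],"twist":[0,0,0]}]'; python3 d.py 623.7 209 57 45
python3 - <<'E'
from h import *
a=bot.camera('scene');b=bot.camera('top')
cv2.imwrite('pics/s2.png',a[:,:,::-1]);cv2.imwrite('pics/t2.png',b[:,:,::-1])
it=[('round_base',(.622,.207,0))]
A=a[:,:,::-1][140:290,310:510];B=b[:,:,::-1][130:280,110:310]
cv2.imwrite('pics/c2.png',np.hstack([cv2.resize(i,None,fx=2,fy=2,interpolation=cv2.INTER_CUBIC) for i in(A,B)]))
E
```

```text
time: 6.58
ee_pos: [0.6254, 0.2073, 0.0713]
tcp_rot: [179.7, -0.2, 45.0]
wrist_force: [-0.3, -0.5, -3.9]
opening: 0.0591
grasp_force: 55.2
pos [625.4 207.3  71.3] [ 1.797e+02 -1.700e-01  4.502e+01] F [-0.3 -0.5 -3.9] open 59.1 t 6.575
travel [ 0.  -2.5 14.3] twist [ 0.0053 -0.0029  0.0003] q [ 18.  19.   9.  80.  -0. 153.]
```

View pics/c2.png

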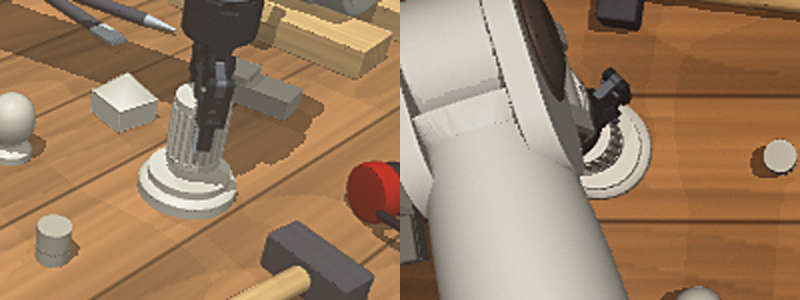

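```bash
python3 - <<'E'
from h import *
a=cv2.imread('pics/s2.png')[:,:,::-1].copy()
hs=[h for h in hulls('scene','drum',.6236,.2055,0,.0446)]+[cv2.convexHull(proj('scene',circ(46,30)/1000+[.622,.2072,0]).astype(np.float32))]
A=cv2.resize(a[170:260,360:450,::-1],None,fx=6,fy=6,interpolation=cv2.INTER_CUBIC);B=A.copy()
for h in hs: cv2.polylines(B,[np.round((h-[360,170]+.5)*6).astype(np.int32)],True,(0,0,255),1)
cv2.imwrite('pics/c3.png',cv2.resize(np.hstack([A,B]),None,fx=.74,fy=.74))
E
```

```text
(no output)
```

View pics/c3.png

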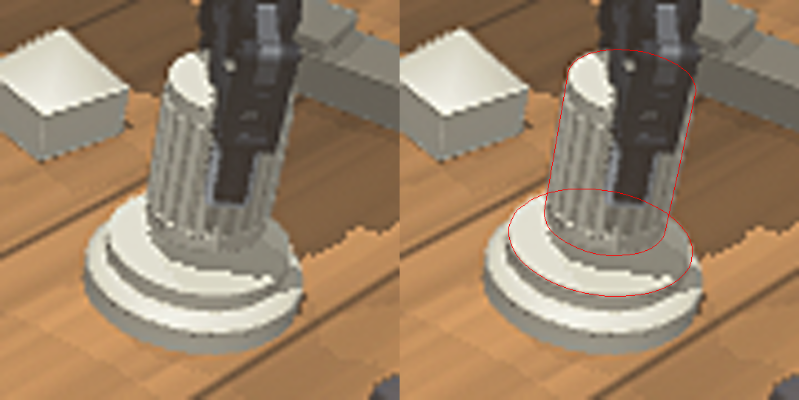

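```bash
python3 -m crank '[{"gripper":50,"travel":[0,-2.4,5],"twist":[0.005,-0.003,0]},{"gripper":50,"travel":[0,0,4],"twist":[0,0,0]},{"gripper":50,"travel":[0,0,2],"twist":[0,0,0]},{"gripper":50,"travel":[0,0,0],"twist":[0,0,0]},{"gripper":50,"travel":[0,0,0],"twist":[0,0,0]}]'; python3 d.py 623.7 209 57 45
```

```text
time: 7.3
ee_pos: [0.6229, 0.2088, 0.0587]
tcp_rot: [-180.0, 0.1, 45.0]
wrist_force: [-0.1, -0.3, -4.7]
opening: 0.059
grasp_force: 55.2
pos [622.9 208.8  58.7] [-1.7996e+02  1.2000e-01  4.5020e+01] F [-0.1 -0.3 -4.7] open 59.0 t 7.3
travel [0.7 0.4 1.7] twist [-0.0007  0.0021  0.0004] q [ 19.  20.   8.  79.  -0. 154.]
```

```bash
python3 -m crank '[{"gripper":50,"travel":[0.5,0.3,1],"twist":[0,0,0]},{"gripper":50,"travel":[0,0,0],"twist":[0,0,0]}]';python3 -m crank '[{"gripper":50,"travel":[0,0,1],"twist":[0,0,0]},{"gripper":50,"travel":[0,0,0],"twist":[0,0,0]}]';python3 -m crank '[{"gripper":50,"travel":[0,0,0.7],"twist":[0,0,0]},{"gripper":50,"travel":[0,0,0],"twist":[0,0,0]}]'
```

```text
time: 7.55
ee_pos: [0.6235, 0.2089, 0.0576]
tcp_rot: [-180.0, 0.1, 45.0]
wrist_force: [0.4, 0.3, -4.9]
opening: 0.0593
grasp_force: 55.2
time: 7.8
ee_pos: [0.6235, 0.2089, 0.057]
tcp_rot: [-180.0, 0.1, 45.0]
wrist_force: [-1.7, -1.0, -1.2]
opening: 0.0589
grasp_force: 55.6
time: 8.05
ee_pos: [0.6235, 0.2089, 0.0569]
tcp_rot: [-180.0, 0.1, 45.0]
wrist_force: [-4.3, -2.0, 5.7]
opening: 0.0592
grasp_force: 55.8
```

```bash
python3 -m crank '[{"gripper":64,"travel":[0,0,-0.4],"twist":[0,0,0]},{"gripper":70,"travel":[0,0,0],"twist":[0,0,0]},{"gripper":85,"travel":[0,0,0],"twist":[0,0,0]},{"gripper":85,"travel":[0,0,0],"twist":[0,0,0]},{"gripper":85,"travel":[0,0,0],"twist":[0,0,0]},{"gripper":85,"travel":[0,0,-20],"twist":[0,0,0]},{"gripper":85,"travel":[0,0,-40],"twist":[0,0,0]},{"gripper":85,"travel":[0,0,-40],"twist":[0,0,0]},{"gripper":85,"travel":[0,0,0],"twist":[0,0,0]}]'; python3 d.py 444 96 160 45
```

```text
time: 9.18
ee_pos: [0.6253, 0.2095, 0.162]
tcp_rot: [179.9, -0.3, 45.0]
wrist_force: [-0.1, 0.4, -0.4]
opening: 0.0851
grasp_force: 0.0
pos [625.3 209.5 162. ] [179.85  -0.26  45.02] F [-0.1  0.4 -0.4] open 85.1 t 9.175
travel [-208.4  -48.     0.9] twist [ 0.0026 -0.0045  0.0004] q [ 19.  19.  19.  90.  -0. 154.]
```

```bash
python3 -m crank '[{"gripper":85,"travel":[-30,-7,0],"twist":[0.0026,-0.0045,0]},{"gripper":85,"travel":[-52,-12,0],"twist":[0,0,0]},{"gripper":85,"travel":[-52,-12,0],"twist":[0,0,0]},{"gripper":85,"travel":[-52,-12,0],"twist":[0,0,0]},{"gripper":85,"travel":[-22.4,-5,0],"twist":[0,0,0]},{"gripper":85,"travel":[0,0,30],"twist":[0,0,0]},{"gripper":85,"travel":[0,0,0],"twist":[0,0,0]},{"gripper":85,"travel":[0,0,0],"twist":[0,0,0]}]'; python3 d.py 444 96 24 45; cat > look.py <<'E'
import sys
from h import *
# args: tag, then name,x,y,yaw,z ...
imgs={n:bot.camera(n) for n in('scene','top')}
for n in imgs: cv2.imwrite(f'pics/{n}{sys.argv[1]}.png',imgs[n][:,:,::-1])
for s in sys.argv[2:]:
    n,x,y,w,z=s.split(',')
    for cs in(('top',),('scene',)):
        p,c=fit(imgs,n,float(x),float(y),float(w),float(z),cs); print(n,cs,p.round(1),round(c))
E
python3 look.py 3
python3 - <<'E'
from h import *
# combined model drum on base
M['drb']=M['round_base']+[M['drum'][0]+[0,0,30]]
t=cv2.imread('pics/top3.png'); s=cv2.imread('pics/scene3.png')
it=[('drb',(.622,.207,0))]
cv2.imwrite('pics/c4.png',np.hstack([cv2.resize(overlay(i[:,:,::-1],c,it)[y:y+90,x:x+90],None,fx=4.4,fy=4.4,interpolation=cv2.INTER_CUBIC) for i,c,x,y in((s,'scene',360,170),(t,'top',165,155))]))
E
```

```text
time: 10.18
ee_pos: [0.4424, 0.0956, 0.1286]
tcp_rot: [-179.8, 0.4, 45.0]
wrist_force: [0.4, 1.8, 0.5]
opening: 0.0851
grasp_force: 0.0
pos [442.4  95.6 128.6] [-179.82    0.36   45.03] F [0.4 1.8 0.5] open 85.1 t 10.175
travel [  2.1   1.1 104.6] twist [-0.0032  0.0063  0.0005] q [ 12.  -9. -15.  85.  -0. 147.]
```

View pics/c4.png

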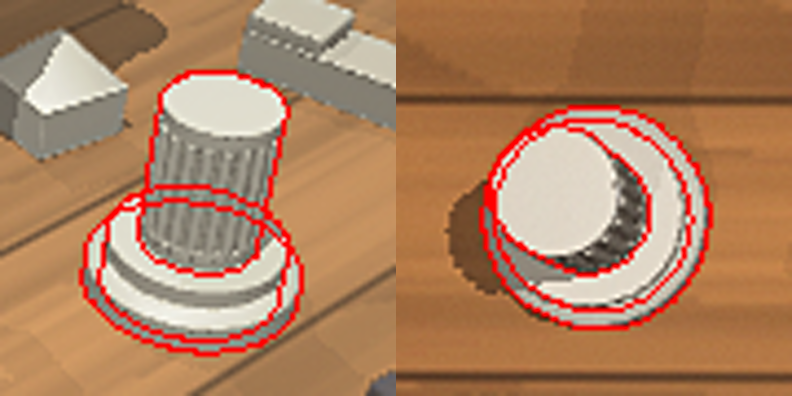

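```bash
python3 -m crank '[{"gripper":85,"travel":[2.1,1.1,20],"twist":[-0.003,0.006,0]},{"gripper":85,"travel":[0,0,40],"twist":[0,0,0]},{"gripper":85,"travel":[0,0,30],"twist":[0,0,0]},{"gripper":85,"travel":[0,0,13],"twist":[0,0,0]},{"gripper":85,"travel":[0,0,0],"twist":[0,0,0]},{"gripper":85,"travel":[0,0,0],"twist":[0,0,0]},{"gripper":85,"travel":[0,0,0],"twist":[0,0,0]}]' 40; python3 d.py 444 96 24 45
```

```text
time: 11.15
ee_pos: [0.445, 0.0962, 0.0258]
tcp_rot: [180.0, -0.0, 45.0]
wrist_force: [0.1, -0.0, -0.2]
opening: 0.085
grasp_force: 0.0
pos [445.   96.2  25.8] [ 1.7997e+02 -4.0000e-02  4.5020e+01] F [ 0.1 -0.  -0.2] open 85.0 t 11.15
travel [-0.9 -0.5  1.8] twist [ 0.0006 -0.0007  0.0004] q [ 12.  -7. -24.  72.  -0. 147.]
```

```bash
python3 -m crank '[{"gripper":60,"travel":[0,0,0],"twist":[0,0,0]},{"gripper":60,"travel":[0,0,0],"twist":[0,0,0]},{"gripper":48,"travel":[0,0,0],"twist":[0,0,0]},{"gripper":48,"travel":[0,0,0],"twist":[0,0,0]},{"gripper":48,"travel":[0,0,0],"twist":[0,0,0]}]' 40; python3 -m crank '[{"gripper":48,"travel":[0,0,-10],"twist":[0,0,0]},{"gripper":48,"travel":[0,0,-40],"twist":[0,0,0]},{"gripper":48,"travel":[0,0,-50],"twist":[0,0,0]},{"gripper":48,"travel":[0,0,-40],"twist":[0,0,0]},{"gripper":48,"travel":[0,0,-20],"twist":[0,0,0]},{"gripper":48,"travel":[0,0,0],"twist":[0,0,0]},{"gripper":48,"travel":[0,0,0],"twist":[0,0,0]}]'; python3 d.py 623 208 165 45
python3 - <<'E'
from h import *
s=bot.camera('scene'); cv2.imwrite('pics/s5.png',s[:,:,::-1])
cv2.imwrite('pics/c5.png',cv2.resize(s[60:240,200:400,::-1],None,fx=3,fy=3,interpolation=cv2.INTER_CUBIC))
E
```

```text
time: 11.78
ee_pos: [0.4445, 0.096, 0.0254]
tcp_rot: [180.0, 0.0, 45.0]
wrist_force: [-1.6, -0.9, 7.0]
opening: 0.0544
grasp_force: 41.7
time: 12.65
ee_pos: [0.444, 0.0961, 0.1836]
tcp_rot: [-179.9, 0.1, 45.0]
wrist_force: [-0.6, 0.1, -1.6]
opening: 0.0541
grasp_force: 43.1
pos [444.   96.1 183.6] [-1.7993e+02  1.1000e-01  4.5020e+01] F [-0.6  0.1 -1.6] open 54.1 t 12.65
travel [205.7  47.5  18.2] twist [-0.0012  0.0019  0.0004] q [ 12.  -9.  -9.  90.  -0. 147.]
```

View pics/c5.png

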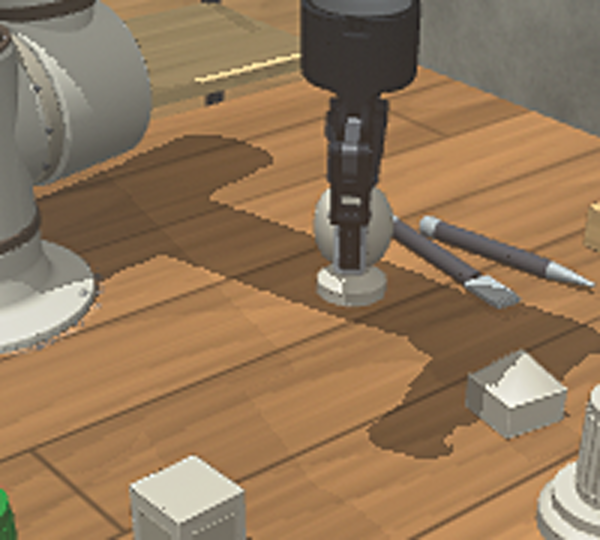

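```bash
python3 -m crank '[{"gripper":48,"travel":[24,5.2,0],"twist":[-0.001,0.002,0]},{"gripper":48,"travel":[42,10,0],"twist":[0,0,0]},{"gripper":48,"travel":[45,10,0],"twist":[0,0,0]},{"gripper":48,"travel":[42,10,0],"twist":[0,0,0]},{"gripper":48,"travel":[32,8,0],"twist":[0,0,0]},{"gripper":48,"travel":[19.8,4,0],"twist":[0,0,0]},{"gripper":48,"travel":[0,0,20],"twist":[0,0,0]},{"gripper":48,"travel":[0,0,16],"twist":[0,0,0]},{"gripper":48,"travel":[0,0,0],"twist":[0,0,0]},{"gripper":48,"travel":[0,0,0],"twist":[0,0,0]},{"gripper":48,"travel":[0,0,0],"twist":[0,0,0]}]'; python3 d.py 622.2 207.6 135.4 45
```

```text
time: 14.08
ee_pos: [0.6228, 0.2077, 0.15]
tcp_rot: [179.9, -0.1, 45.0]
wrist_force: [1.1, -0.2, -1.0]
opening: 0.0538
grasp_force: 43.1
pos [622.8 207.7 150. ] [ 1.7993e+02 -1.5000e-01  4.5020e+01] F [ 1.1 -0.2 -1. ] open 53.8 t 14.075
travel [-0.5 -0.4 14.6] twist [ 0.0012 -0.0026  0.0003] q [ 18.  19.  17.  88.   0. 153.]
```

```bash
python3 -m crank '[{"gripper":48,"travel":[-0.5,-0.4,6],"twist":[0.001,-0.002,0]},{"gripper":48,"travel":[0,0,4],"twist":[0,0,0]},{"gripper":48,"travel":[0,0,2],"twist":[0,0,0]},{"gripper":48,"travel":[0,0,0],"twist":[0,0,0]},{"gripper":48,"travel":[0,0,0],"twist":[0,0,0]}]'; python3 d.py 622.2 207.6 135.4 45; python3 - <<'E'
from h import *
s=bot.camera('scene')
M['drb']=[M['drum'][0]+[0,0,30]]+[M['ball_finial'][i]+[0,0,112] for i in(0,2)]
o=overlay(s,'scene',[('drb',(.622,.207,0))])
cv2.imwrite('pics/c6.png',np.hstack([cv2.resize(i[140:240,360:450],None,fx=4.4,fy=4.4,interpolation=cv2.INTER_CUBIC) for i in(s[:,:,::-1],o)]))
E
```

```text
time: 14.7
ee_pos: [0.622, 0.2076, 0.137]
tcp_rot: [-180.0, 0.0, 45.0]
wrist_force: [0.0, 0.4, -2.5]
opening: 0.0539
grasp_force: 43.1
pos [622.  207.6 137. ] [-1.7998e+02  4.0000e-02  4.5020e+01] F [ 0.   0.4 -2.5] open 53.9 t 14.7
travel [0.2 0.2 1.6] twist [-0.0003  0.0006  0.0004] q [ 18.  19.  16.  87.   0. 153.]
```

View pics/c6.png

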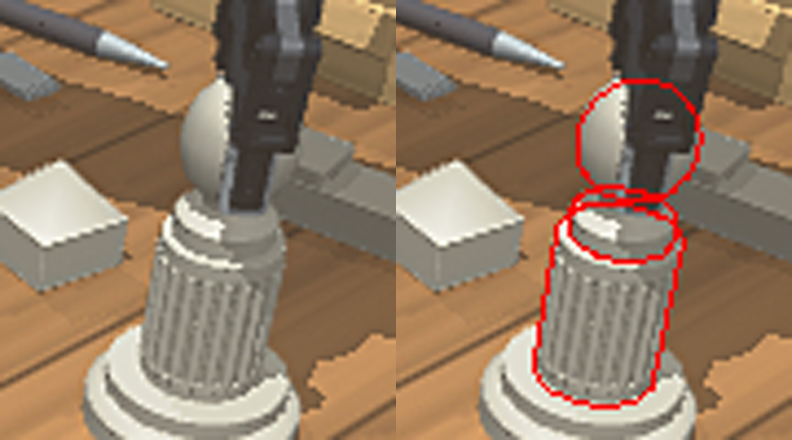

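```bash
python3 -m crank '[{"gripper":48,"travel":[0,0,1],"twist":[0,0,0]},{"gripper":48,"travel":[0,0,0],"twist":[0,0,0]}]';python3 -m crank '[{"gripper":48,"travel":[0,0,0.8],"twist":[0,0,0]},{"gripper":48,"travel":[0,0,0],"twist":[0,0,0]}]';python3 -m crank '[{"gripper":48,"travel":[0,0,0.5],"twist":[0,0,0]},{"gripper":48,"travel":[0,0,0],"twist":[0,0,0]}]'
```

```text
time: 15.0
ee_pos: [0.6219, 0.2076, 0.1358]
tcp_rot: [-180.0, 0.0, 45.0]
wrist_force: [-0.3, -1.3, -1.5]
opening: 0.0543
grasp_force: 43.1
time: 15.25
ee_pos: [0.622, 0.2076, 0.1355]
tcp_rot: [-180.0, 0.0, 45.0]
wrist_force: [-1.1, -0.5, 2.0]
opening: 0.0542
grasp_force: 43.3
time: 15.5
ee_pos: [0.622, 0.2077, 0.1355]
tcp_rot: [180.0, -0.0, 45.0]
wrist_force: [-1.6, -1.5, 5.2]
opening: 0.0536
grasp_force: 43.6
```

```bash
python3 -m crank '[{"gripper":60,"travel":[0,0,-0.3],"twist":[0,0,0]},{"gripper":68,"travel":[0,0,0],"twist":[0,0,0]},{"gripper":85,"travel":[0,0,0],"twist":[0,0,0]},{"gripper":85,"travel":[0,0,0],"twist":[0,0,0]},{"gripper":85,"travel":[0,0,0],"twist":[0,0,0]},{"gripper":85,"travel":[0,0,-15],"twist":[0,0,0]},{"gripper":85,"travel":[0,0,-35],"twist":[0,0,0]},{"gripper":85,"travel":[0,0,-40],"twist":[0,0,0]},{"gripper":85,"travel":[0,0,-10],"twist":[0,0,0]},{"gripper":85,"travel":[0,0,0],"twist":[0,0,0]}]'; python3 d.py 481.2 -79.6 200 45
```

```text
time: 16.75
ee_pos: [0.6224, 0.2077, 0.2358]
tcp_rot: [180.0, -0.0, 45.0]
wrist_force: [0.4, 0.5, -0.7]
opening: 0.0851
grasp_force: 0.0
pos [622.4 207.7 235.8] [ 1.7998e+02 -4.0000e-02  4.5030e+01] F [ 0.4  0.5 -0.7] open 85.1 t 16.75
travel [-303.1  103.2   35.6] twist [ 0.0003 -0.0007  0.0004] q [ 18.  21.  29.  98.   0. 153.]
```

```bash
python3 -m crank '[{"gripper":85,"travel":[-50.5,17.2,0],"twist":[0,0,0]},{"gripper":85,"travel":[-50.5,17.2,0],"twist":[0,0,0]},{"gripper":85,"travel":[-50.5,17.2,0],"twist":[0,0,0]},{"gripper":85,"travel":[-50.5,17.2,0],"twist":[0,0,0]},{"gripper":85,"travel":[-50.5,17.2,0],"twist":[0,0,0]},{"gripper":85,"travel":[-50.5,17.2,0],"twist":[0,0,0]},{"gripper":85,"travel":[0,0,10],"twist":[0,0,-0.16]},{"gripper":85,"travel":[0,0,20],"twist":[0,0,-0.16]},{"gripper":85,"travel":[0,0,30],"twist":[0,0,-0.16]},{"gripper":85,"travel":[0,0,30],"twist":[0,0,-0.16]},{"gripper":85,"travel":[0,0,10],"twist":[0,0,-0.163]},{"gripper":85,"travel":[0,0,0],"twist":[0,0,0]}]'; python3 d.py 481.2 -79.6 25 91; python3 look.py 7 square_shaft,.4812,-.0796,1,0 square_base,.641,-.226,0,0
python3 - <<'E'
from h import *
M['drb']=M['round_base']+[M['drum'][0]+[0,0,30]]+[M['ball_finial'][i]+[0,0,110] for i in(0,2)]
t=cv2.imread('pics/top7.png'); s=cv2.imread('pics/scene7.png')
it=[('drb',(.622,.207,0)),('square_shaft',(.4812,-.0796,1)),('square_base',(.641,-.226,0))]
o=[overlay(i[:,:,::-1],c,it) for i,c in((s,'scene'),(t,'top'))]
K=lambda i,x,y:cv2.resize(i[y:y+100,x:x+100],(390,390),interpolation=cv2.INTER_CUBIC)
cv2.imwrite('pics/c7.png',np.hstack([K(o[0],355,135),K(o[1],150,145)]))
E
```

```text
time: 18.25
ee_pos: [0.4796, -0.0795, 0.1331]
tcp_rot: [-179.8, -0.0, 91.0]
wrist_force: [0.8, 0.6, 0.6]
opening: 0.0853
grasp_force: 0.0
pos [479.6 -79.5 133.1] [-1.7976e+02 -2.0000e-02  9.0970e+01] F [0.8 0.6 0.6] open 85.3 t 18.25
travel [ -0.2   2.1 108. ] twist [-0.0043 -0.0003 -0.0005] q [ -9.  -4. -10.  84.  -0.  80.]
square_shaft ('top',) [ 526.4 -164.9   70.3] 7985
square_shaft ('scene',) [ 4.803e+02 -7.930e+01  3.000e-01] 62
square_base ('top',) [ 6.436e+02 -2.268e+02  2.000e-01] 84
square_base ('scene',) [ 6.390e+02 -2.252e+02  3.000e-01] 100
```

View pics/c7.png

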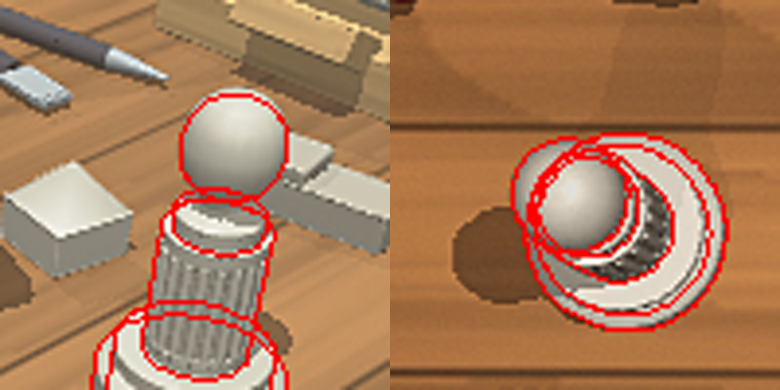

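```bash
python3 - <<'E'
from h import *
t=cv2.imread('pics/top7.png'); s=cv2.imread('pics/scene7.png')
P=np.array([[.622,.207,.11],[.622,.207,.16]]); print(proj('top',P),proj('scene',P))
K=lambda i,x,y:cv2.resize(i[y:y+65,x:x+65],(390,390),interpolation=cv2.INTER_CUBIC)
cv2.imwrite('pics/c8.png',np.hstack([K(s,380,145),K(t,170,165)]))
E
```

```text
[[200.91431408 198.08392103]
 [195.81299956 194.75986435]] [[410.36805494 193.26786105]
 [414.36698308 172.51751162]]
```

View pics/c8.png

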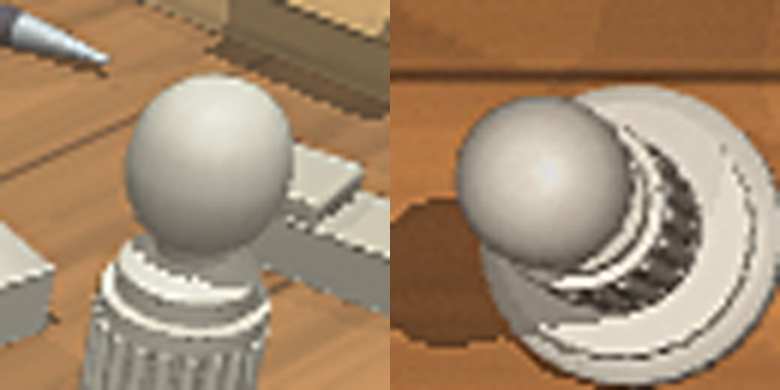

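```bash
python3 -m crank '[{"gripper":85,"travel":[-0.2,1.8,20],"twist":[-0.004,0,0]},{"gripper":85,"travel":[0,0,40],"twist":[0,0,0]},{"gripper":85,"travel":[0,0,30],"twist":[0,0,0]},{"gripper":85,"travel":[0,0,14],"twist":[0,0,0]},{"gripper":85,"travel":[0,0,0],"twist":[0,0,0]},{"gripper":85,"travel":[0,0,0],"twist":[0,0,0]},{"gripper":62,"travel":[0,0,0],"twist":[0,0,0]},{"gripper":62,"travel":[0,0,0],"twist":[0,0,0]},{"gripper":46,"travel":[0,0,0],"twist":[0,0,0]},{"gripper":46,"travel":[0,0,0],"twist":[0,0,0]},{"gripper":46,"travel":[0,0,0],"twist":[0,0,0]},{"gripper":46,"travel":[0,0,0],"twist":[0,0,0]}]' 55; python3 d.py 481.2 -79.6 25 91; python3 -m crank '[{"gripper":46,"travel":[0,0,-10],"twist":[0,0,0]},{"gripper":46,"travel":[0,0,-30],"twist":[0,0,0]},{"gripper":46,"travel":[0,0,-40],"twist":[0,0,0]},{"gripper":46,"travel":[0,0,-40],"twist":[0,0,0]},{"gripper":46,"travel":[0,0,-10],"twist":[0,0,0]},{"gripper":46,"travel":[0,0,0],"twist":[0,0,0]},{"gripper":46,"travel":[0,0,0],"twist":[0,0,0]}]'; python3 d.py 641 -226 155 90
```

```text
time: 19.85
ee_pos: [0.483, -0.0799, 0.0319]
tcp_rot: [179.8, 0.0, 91.0]
wrist_force: [-2.3, 0.5, 7.2]
opening: 0.0554
grasp_force: 54.9
pos [483.  -79.9  31.9] [1.7978e+02 3.0000e-02 9.1030e+01] F [-2.3  0.5  7.2] open 55.4 t 19.85
travel [ 0.4 -1.8  6.9] twist [0.0038 0.0005 0.0005] q [ -9.  -3. -20.  73.   0.  80.]
time: 20.72
ee_pos: [0.4816, -0.0797, 0.1591]
tcp_rot: [180.0, -0.0, 91.0]
wrist_force: [0.8, -0.2, -6.2]
opening: 0.0552
grasp_force: 56.5
pos [481.6 -79.7 159.1] [ 1.7999e+02 -2.0000e-02  9.1030e+01] F [ 0.8 -0.2 -6.2] open 55.2 t 20.725
travel [-149.1  156.7    4.1] twist [ 0.0002 -0.0003  0.018 ] q [-9. -4. -7. 87.  0. 80.]
```

```bash
python3 -m crank '[{"gripper":46,"travel":[-19,20.4,0],"twist":[0,0,0]},{"gripper":46,"travel":[-35,37,0],"twist":[0,0,0]},{"gripper":46,"travel":[-35,37,0],"twist":[0,0,0]},{"gripper":46,"travel":[-35,37,0],"twist":[0,0,0]},{"gripper":46,"travel":[-25,26,0],"twist":[0,0,0.015]},{"gripper":46,"travel":[0,0,30],"twist":[0,0,0]},{"gripper":46,"travel":[0,0,35],"twist":[0,0,0]},{"gripper":46,"travel":[0,0,15],"twist":[0,0,0]},{"gripper":46,"travel":[0,0,0],"twist":[0,0,0]},{"gripper":46,"travel":[0,0,0],"twist":[0,0,0]},{"gripper":46,"travel":[0,0,0],"twist":[0,0,0]}]'; python3 d.py 641.5 -226 62 90.2;  python3 - <<'E'
from h import *
s=bot.camera('scene');t=bot.camera('top'); ee=bot.get_obs()['ee_pos']
cv2.imwrite('pics/s9.png',s[:,:,::-1]);cv2.imwrite('pics/t9.png',t[:,:,::-1])
M['b']=[sq(92,30)]
it=[('b',(.641,-.2259,.3)),('square_shaft',(ee[0],ee[1],.3,ee[2]-.032))]
K=lambda i,x,y:cv2.resize(i[y:y+100,x:x+100],(390,390),interpolation=cv2.INTER_CUBIC)
o=overlay(s,'scene',it)
cv2.imwrite('pics/c9.png',np.hstack([K(s[:,:,::-1],200,265),K(o,200,265)]))
E
```

```text
time: 22.1
ee_pos: [0.6434, -0.2262, 0.0833]
tcp_rot: [179.7, 0.1, 90.2]
wrist_force: [0.4, -0.5, -4.7]
opening: 0.0555
grasp_force: 57.2
pos [ 643.4 -226.2   83.3] [1.7969e+02 6.0000e-02 9.0180e+01] F [ 0.4 -0.5 -4.7] open 55.5 t 22.1
travel [ 0.2 -2.  21.3] twist [ 0.0055  0.001  -0.0004] q [-19.  23.  15.  82.   0.  70.]
```

View pics/c9.png

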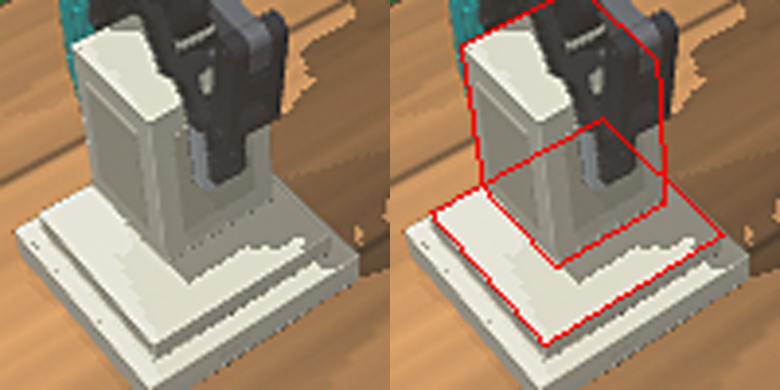

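```bash
python3 -m crank '[{"gripper":46,"travel":[0.2,-2.4,8],"twist":[0.005,0.001,0]},{"gripper":46,"travel":[0,0,6],"twist":[0,0,0]},{"gripper":46,"travel":[0,0,3],"twist":[0,0,0]},{"gripper":46,"travel":[0,0,0],"twist":[0,0,0]},{"gripper":46,"travel":[0,0,0],"twist":[0,0,0]},{"gripper":46,"travel":[0,0,0],"twist":[0,0,0]}]'; python3 d.py 641 -226 62 90.2
```

```text
time: 22.95
ee_pos: [0.6405, -0.2259, 0.0649]
tcp_rot: [-179.9, -0.0, 90.2]
wrist_force: [0.2, 0.1, -5.0]
opening: 0.0557
grasp_force: 57.3
pos [ 640.5 -225.9   64.9] [-1.7992e+02 -4.0000e-02  9.0170e+01] F [ 0.2  0.1 -5. ] open 55.7 t 22.95
travel [-0.1  0.5  2.9] twist [-0.0014 -0.0007 -0.0005] q [-19.  23.  13.  80.   0.  70.]
```

```bash
python3 -m crank '[{"gripper":46,"travel":[0,0.5,1.5],"twist":[-0.0014,0,0]},{"gripper":46,"travel":[0,0,0],"twist":[0,0,0]},{"gripper":46,"travel":[0,0,0],"twist":[0,0,0]}]';python3 -m crank '[{"gripper":46,"travel":[0,0,1],"twist":[0,0,0]},{"gripper":46,"travel":[0,0,0],"twist":[0,0,0]}]';python3 -m crank '[{"gripper":46,"travel":[0,0,0.7],"twist":[0,0,0]},{"gripper":46,"travel":[0,0,0],"twist":[0,0,0]}]'
```

```text
time: 23.32
ee_pos: [0.6408, -0.2258, 0.0631]
tcp_rot: [-180.0, -0.0, 90.2]
wrist_force: [-0.0, -0.5, -5.7]
opening: 0.0553
grasp_force: 57.3
time: 23.58
ee_pos: [0.6408, -0.2258, 0.0621]
tcp_rot: [-180.0, -0.0, 90.2]
wrist_force: [-0.9, 0.3, -5.7]
opening: 0.0558
grasp_force: 57.6
time: 23.82
ee_pos: [0.6408, -0.2258, 0.062]
tcp_rot: [180.0, -0.0, 90.2]
wrist_force: [-3.4, 0.9, -0.2]
opening: 0.0556
grasp_force: 57.9
```

Contact; settle slightly more, release and retreat.

```bash
python3 -m crank '[{"gripper":46,"travel":[0,0,0.3],"twist":[0,0,0]},{"gripper":60,"travel":[0,0,0],"twist":[0,0,0]},{"gripper":68,"travel":[0,0,0],"twist":[0,0,0]},{"gripper":85,"travel":[0,0,0],"twist":[0,0,0]},{"gripper":85,"travel":[0,0,0],"twist":[0,0,0]},{"gripper":85,"travel":[0,0,0],"twist":[0,0,0]},{"gripper":85,"travel":[0,0,-20],"twist":[0,0,0]},{"gripper":85,"travel":[0,0,-40],"twist":[0,0,0]},{"gripper":85,"travel":[0,0,-50],"twist":[0,0,0]},{"gripper":85,"travel":[0,0,-50],"twist":[0,0,0]},{"gripper":85,"travel":[0,0,0],"twist":[0,0,0]}]'; python3 d.py 468.3 263 220 80.5
```

```text
time: 25.2
ee_pos: [0.6422, -0.2264, 0.2279]
tcp_rot: [179.5, 0.1, 90.2]
wrist_force: [-0.0, -0.9, -0.1]
opening: 0.085
grasp_force: 0.0
pos [ 642.2 -226.4  227.9] [1.7953e+02 1.3000e-01 9.0170e+01] F [-0.  -0.9 -0.1] open 85.0 t 25.2
travel [ 489.9 -172.4    5.4] twist [0.0083 0.0015 0.1688] q [-19.  24.  32.  98.   0.  70.]
```

```bash
python3 -m crank '[{"gripper":85,"travel":[45,-16,0],"twist":[0.008,0.001,0]},{"gripper":85,"travel":[50,-17.6,0],"twist":[0,0,0]},{"gripper":85,"travel":[50,-17.6,0],"twist":[0,0,0]},{"gripper":85,"travel":[50,-17.6,0],"twist":[0,0,0]},{"gripper":85,"travel":[50,-17.6,0],"twist":[0,0,0]},{"gripper":85,"travel":[50,-17.6,0],"twist":[0,0,0]},{"gripper":85,"travel":[50,-17.6,0],"twist":[0,0,0]},{"gripper":85,"travel":[50,-17.6,0],"twist":[0,0,0]},{"gripper":85,"travel":[50,-17.6,0],"twist":[0,0,0]},{"gripper":85,"travel":[45,-15.6,0],"twist":[0,0,0.085]},{"gripper":85,"travel":[0,0,40],"twist":[0,0,0.084]},{"gripper":85,"travel":[0,0,40],"twist":[0,0,0]}]'; python3 -m crank '[{"gripper":85,"travel":[0,0,20],"twist":[0,0,0]},{"gripper":85,"travel":[0,0,0],"twist":[0,0,0]}]'; python3 d.py 468.3 263 0 80.5
cat > look2.py <<'E'
import sys
from h import *
tag=sys.argv[1]
imgs={n:bot.camera(n) for n in('scene','top')}
for n in imgs: cv2.imwrite(f'pics/{n}{tag}.png',imgs[n][:,:,::-1])
# fit only the upper stone(s) of the square pile, base fixed: drop base pixels by unioning a fixed base model
import h
base=('square_base',{'top':(.6425,-.2265,0),'scene':(.6391,-.2252,.3)})
r0=h.render
def r(cam,name,p,off,size,k=4): return np.maximum(r0(cam,name,p,off,size,k),r0(cam,'square_base',base[1][cam],off,size,k))
h.render=r
for cam in imgs:
    p,c=fit(imgs,'square_shaft',.641,-.226,0,.03,(cam,)); print('shaft',cam,p.round(1),round(c),'base',base[1][cam])
    if len(sys.argv)>2:
        h.M['square_shaft2']=[M['square_shaft'][0],]
E
python3 look2.py 10
```

```text
time: 26.7
ee_pos: [0.4661, 0.2645, 0.1429]
tcp_rot: [-179.6, -0.1, 80.5]
wrist_force: [-0.1, 0.4, -0.4]
opening: 0.0849
grasp_force: 0.0
time: 26.95
ee_pos: [0.4653, 0.2633, 0.1222]
tcp_rot: [-179.4, 0.1, 80.5]
wrist_force: [0.9, -0.6, -0.1]
opening: 0.0852
grasp_force: 0.0
pos [465.3 263.3 122.2] [-1.7939e+02  7.0000e-02  8.0500e+01] F [ 0.9 -0.6 -0.1] open 85.2 t 26.95
travel [  0.4   4.3 122.1] twist [-0.0106  0.0013 -0.0001] q [ 29.   3.  -4.  83.   0. 129.]
shaft scene [ 640.3 -226.    -1.5] 108 base (0.6391, -0.2252, 0.3)
shaft top [ 641. -226.    0.] 127 base (0.6425, -0.2265, 0)
```

```bash
python3 -m crank '[{"gripper":85,"travel":[0.3,3.8,30],"twist":[-0.01,0.001,0]},{"gripper":85,"travel":[0,0,40],"twist":[0,0,0]},{"gripper":85,"travel":[0,0,30],"twist":[0,0,0]},{"gripper":85,"travel":[0,0,14],"twist":[0,0,0]},{"gripper":85,"travel":[0,0,0],"twist":[0,0,0]},{"gripper":85,"travel":[0,0,0],"twist":[0,0,0]},{"gripper":85,"travel":[0,0,0],"twist":[0,0,0]}]'; python3 d.py 468.3 263 1 80.5
```

```text
time: 27.92
ee_pos: [0.4706, 0.264, 0.0106]
tcp_rot: [179.8, -0.2, 80.5]
wrist_force: [0.5, 0.6, -0.1]
opening: 0.0847
grasp_force: 0.0
pos [470.6 264.   10.6] [ 1.7983e+02 -1.5000e-01  8.0490e+01] F [ 0.5  0.6 -0.1] open 84.7 t 27.925
travel [-1.3 -2.1  9.6] twist [ 0.003  -0.0027 -0.0002] q [ 29.   5. -14.  70.   0. 129.]
```

```bash
python3 -m crank '[{"gripper":85,"travel":[-1,-1.8,5],"twist":[0.002,-0.002,0]},{"gripper":85,"travel":[0,0,3.5],"twist":[0,0,0]},{"gripper":85,"travel":[0,0,0],"twist":[0,0,0]},{"gripper":85,"travel":[0,0,0],"twist":[0,0,0]},{"gripper":66,"travel":[0,0,0],"twist":[0,0,0]},{"gripper":66,"travel":[0,0,0],"twist":[0,0,0]},{"gripper":50,"travel":[0,0,0],"twist":[0,0,0]},{"gripper":50,"travel":[0,0,0],"twist":[0,0,0]},{"gripper":50,"travel":[0,0,0],"twist":[0,0,0]},{"gripper":50,"travel":[0,0,0],"twist":[0,0,0]}]' 50; python3 d.py 468.3 263 1 80.5; python3 -m crank '[{"gripper":50,"travel":[0,0,-10],"twist":[0,0,0]},{"gripper":50,"travel":[0,0,-30],"twist":[0,0,0]},{"gripper":50,"travel":[0,0,-50],"twist":[0,0,0]},{"gripper":50,"travel":[0,0,-50],"twist":[0,0,0]},{"gripper":50,"travel":[0,0,-25],"twist":[0,0,0]},{"gripper":50,"travel":[0,0,0],"twist":[0,0,0]},{"gripper":50,"travel":[0,0,0],"twist":[0,0,0]}]'; python3 d.py 641 -226 160 80.5
```

```text
time: 29.18
ee_pos: [0.4683, 0.263, 0.0012]
tcp_rot: [180.0, 0.0, 80.5]
wrist_force: [0.0, -0.4, 5.1]
opening: 0.0591
grasp_force: 55.9
pos [468.3 263.    1.2] [1.7999e+02 1.0000e-02 8.0490e+01] F [ 0.  -0.4  5.1] open 59.1 t 29.175
travel [0.  0.  0.2] twist [ 0.0001  0.0001 -0.0002] q [ 29.   5. -15.  70.  -0. 129.]
time: 30.05
ee_pos: [0.4675, 0.2626, 0.164]
tcp_rot: [-179.9, 0.1, 80.5]
wrist_force: [0.7, -0.2, -4.0]
opening: 0.0591
grasp_force: 55.5
pos [467.5 262.6 164. ] [-1.7986e+02  1.2000e-01  8.0490e+01] F [ 0.7 -0.2 -4. ] open 59.1 t 30.05
travel [-453.2  251.9    4.4] twist [-0.0025  0.0021 -0.0002] q [ 29.   2.  -0.  88.  -0. 129.]
```

```bash
python3 -m crank '[{"gripper":50,"travel":[-23,13,-10],"twist":[-0.002,0.002,0]},{"gripper":50,"travel":[-40,22,0],"twist":[0,0,0]},{"gripper":50,"travel":[-45,25,0],"twist":[0,0,0]},{"gripper":50,"travel":[-45,25,0],"twist":[0,0,0]},{"gripper":50,"travel":[-45,25,0],"twist":[0,0,0]},{"gripper":50,"travel":[-45,25,0],"twist":[0,0,0]},{"gripper":50,"travel":[-45,25,0],"twist":[0,0,0]},{"gripper":50,"travel":[-45,25,0],"twist":[0,0,0]},{"gripper":50,"travel":[-45,25,0],"twist":[0,0,0]},{"gripper":50,"travel":[-40,22,0],"twist":[0,0,0]},{"gripper":50,"travel":[-35,20,0],"twist":[0,0,-0.085]},{"gripper":50,"travel":[0,0,0],"twist":[0,0,-0.084]}]'; python3 -m crank '[{"gripper":50,"travel":[0,0,0],"twist":[0,0,0]},{"gripper":50,"travel":[0,0,0],"twist":[0,0,0]}]'; python3 d.py 640.8 -225.8 115.2 90.2
```

```text
time: 31.55
ee_pos: [0.6412, -0.2281, 0.1717]
tcp_rot: [-179.8, -0.1, 90.2]
wrist_force: [-1.2, 1.3, -3.4]
opening: 0.0594
grasp_force: 55.7
time: 31.8
ee_pos: [0.6414, -0.2249, 0.1744]
tcp_rot: [180.0, -0.1, 90.1]
wrist_force: [0.0, 0.2, -3.0]
opening: 0.0593
grasp_force: 55.7
pos [ 641.4 -224.9  174.4] [ 1.80e+02 -1.00e-01  9.01e+01] F [ 0.   0.2 -3. ] open 59.3 t 31.8
travel [-1.  -0.6 59.2] twist [ 0.     -0.0018 -0.0017] q [-19.  23.  25.  92.   0.  71.]
```

```bash
python3 -m crank '[{"gripper":50,"travel":[-0.9,-0.6,15],"twist":[0,-0.002,-0.002]},{"gripper":50,"travel":[0,0,20],"twist":[0,0,0]},{"gripper":50,"travel":[0,0,12],"twist":[0,0,0]},{"gripper":50,"travel":[0,0,6],"twist":[0,0,0]},{"gripper":50,"travel":[0,0,0],"twist":[0,0,0]},{"gripper":50,"travel":[0,0,0],"twist":[0,0,0]},{"gripper":50,"travel":[0,0,0],"twist":[0,0,0]}]'; python3 d.py 640.8 -225.8 115.2 90.2; python3 - <<'E'
from h import *
s=bot.camera('scene');cv2.imwrite('pics/s11.png',s[:,:,::-1])
p=bot.get_obs()['ee_pos']
it=[('square_shaft',(.6405,-.2258,.2,.03)),('pyramid_cap',(p[0],p[1],.2,p[2]-.0012))]
K=lambda i:cv2.resize(i[220:340,195:295],None,fx=4,fy=4,interpolation=cv2.INTER_CUBIC)
cv2.imwrite('pics/c11.png',np.hstack([K(s[:,:,::-1]),K(overlay(s,'scene',it))]))
E
```

```text
time: 32.67
ee_pos: [0.6415, -0.2265, 0.1232]
tcp_rot: [179.9, 0.1, 90.3]
wrist_force: [0.2, -0.4, -3.6]
opening: 0.0594
grasp_force: 55.7
pos [ 641.5 -226.5  123.2] [1.7985e+02 7.0000e-02 9.0280e+01] F [ 0.2 -0.4 -3.6] open 59.4 t 32.675
travel [ 0.7 -0.7  8. ] twist [0.0026 0.0012 0.0015] q [-19.  22.  19.  86.  -0.  70.]
```

View pics/c11.png

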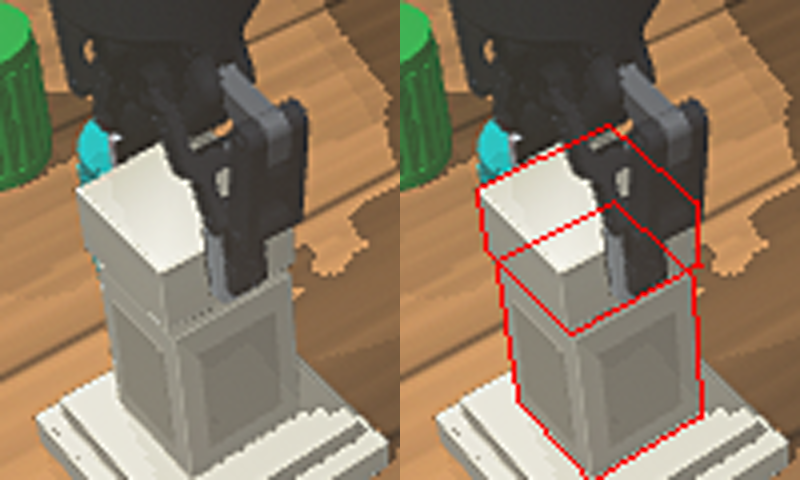

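Cap hangs level about 8 mm above the shaft, and its outline matches the model; the front corners line up (near x≈165–175 in the crop). Lowering.

```bash
python3 -m crank '[{"gripper":50,"travel":[0.6,-0.6,3],"twist":[0.002,0.001,0.001]},{"gripper":50,"travel":[0,0,1.5],"twist":[0,0,0]},{"gripper":50,"travel":[0,0,0],"twist":[0,0,0]},{"gripper":50,"travel":[0,0,0],"twist":[0,0,0]},{"gripper":50,"travel":[0,0,0],"twist":[0,0,0]}]'; python3 d.py 640.8 -225.8 115.2 90.2
```

```text
time: 33.35
ee_pos: [0.6406, -0.2258, 0.118]
tcp_rot: [-180.0, -0.0, 90.2]
wrist_force: [-0.3, -0.5, -2.9]
opening: 0.0593
grasp_force: 55.7
pos [ 640.6 -225.8  118. ] [-1.7998e+02 -1.0000e-02  9.0230e+01] F [-0.3 -0.5 -2.9] open 59.3 t 33.35
travel [0.  0.2 2.8] twist [-0.0003 -0.0001  0.0005] q [-19.  22.  18.  86.  -0.  70.]
```

```bash
python3 -m crank '[{"gripper":50,"travel":[0,0,1.5],"twist":[0,0,0]},{"gripper":50,"travel":[0,0,0],"twist":[0,0,0]},{"gripper":50,"travel":[0,0,0],"twist":[0,0,0]}]';python3 -m crank '[{"gripper":50,"travel":[0,0,0.9],"twist":[0,0,0]},{"gripper":50,"travel":[0,0,0],"twist":[0,0,0]}]';python3 -m crank '[{"gripper":50,"travel":[0,0,0.6],"twist":[0,0,0]},{"gripper":50,"travel":[0,0,0],"twist":[0,0,0]}]'
```

```text
time: 33.72
ee_pos: [0.6406, -0.2258, 0.1164]
tcp_rot: [-180.0, -0.0, 90.2]
wrist_force: [0.4, -0.1, -2.5]
opening: 0.0592
grasp_force: 55.7
time: 33.98
ee_pos: [0.6406, -0.2258, 0.1155]
tcp_rot: [-180.0, -0.0, 90.2]
wrist_force: [-0.4, 0.1, -3.1]
opening: 0.0591
grasp_force: 55.7
time: 34.22
ee_pos: [0.6407, -0.2258, 0.1153]
tcp_rot: [-180.0, -0.0, 90.2]
wrist_force: [-0.3, -0.5, -0.1]
opening: 0.0593
grasp_force: 56.1
```

Contact made. Release and retreat toward the robot.

```bash
python3 -m crank '[{"gripper":50,"travel":[0,0,0.3],"twist":[0,0,0]},{"gripper":64,"travel":[0,0,0],"twist":[0,0,0]},{"gripper":70,"travel":[0,0,0],"twist":[0,0,0]},{"gripper":85,"travel":[0,0,0],"twist":[0,0,0]},{"gripper":85,"travel":[0,0,0],"twist":[0,0,0]},{"gripper":85,"travel":[0,0,0],"twist":[0,0,0]},{"gripper":85,"travel":[0,0,-20],"twist":[0,0,0]},{"gripper":85,"travel":[0,0,-40],"twist":[0,0,0]},{"gripper":85,"travel":[0,0,-50],"twist":[0,0,0]},{"gripper":85,"travel":[0,0,0],"twist":[0,0,0]}]'; python3 -m crank '[{"gripper":85,"travel":[0,-40,0],"twist":[0,0,0]},{"gripper":85,"travel":[0,-50,0],"twist":[0,0,0]},{"gripper":85,"travel":[0,-50,0],"twist":[0,0,0]},{"gripper":85,"travel":[0,-50,0],"twist":[0,0,0]},{"gripper":85,"travel":[0,-50,0],"twist":[0,0,0]},{"gripper":85,"travel":[0,0,0],"twist":[0,0,0]},{"gripper":85,"travel":[0,0,0],"twist":[0,0,0]}]'
python3 - <<'E'
from h import *
import h
imgs={n:bot.camera(n) for n in('scene','top')}
for n in imgs: cv2.imwrite(f'pics/{n}12.png',imgs[n][:,:,::-1])
r0=h.render
fix={'pyramid_cap':[('square_base',(.641,-.2259,.2,0)),('square_shaft',(.6407,-.2259,.2,.03))],'ball_finial':[('round_base',(.622,.207,0,0)),('drum',(.622,.207,0,.03))]}
def r(cam,name,p,off,size,k=4):
    m=r0(cam,name,p,off,size,k)
    for n,q in fix[name]: m=np.maximum(m,r0(cam,n,q,off,size,k))
    return m
h.render=r
for cam in imgs:
    for n,x,y,z in(('pyramid_cap',.643,-.228,.114),('ball_finial',.624,.209,.11)):
        p,c=fit(imgs,n,x,y,1,z,(cam,),size=140); print(n,cam,p.round(1),round(c))
h.render=r0
for a in('pics/%s0.png','pics/%s12.png'):
    # bystander centroids in top view
    t=cv2.imread(a%'top'); print([np.round(np.mean(np.nonzero((cv2.cvtColor(t[y0:y1,x0:x1],cv2.COLOR_BGR2HSV)[...,1]<90)),axis=1),1) for x0,x1,y0,y1 in((285,315,195,220),(85,130,200,270),(465,555,220,270),(200,240,90,150))])
E
```

```text
time: 35.48
ee_pos: [0.6419, -0.2262, 0.2296]
tcp_rot: [179.6, 0.1, 90.2]
wrist_force: [0.2, 0.1, 0.4]
opening: 0.0852
grasp_force: 0.0
time: 36.35
ee_pos: [0.4009, -0.2269, 0.2246]
tcp_rot: [180.0, 0.0, 90.2]
wrist_force: [1.4, 0.0, 0.4]
opening: 0.0847
grasp_force: 0.0
pyramid_cap scene [ 639.6 -227.    -1.8] 149
ball_finial scene [619.2 211.5   3.9] 760
pyramid_cap top [ 6.434e+02 -2.159e+02  4.000e-01] 221
ball_finial top [621.3 207.6  19.8] 84
[array([13.2, 14.7]), array([37. , 22.5]), array([24.8, 45.5]), array([28.9, 21.2])]
[array([13.1, 14.7]), array([37. , 22.5]), array([24.8, 45.9]), array([28.4, 21.3])]
```

```bash
python3 -m crank '[{"gripper":85,"travel":[-40,0,0],"twist":[0,0,0]},{"gripper":85,"travel":[-45,0,0],"twist":[0,0,0]},{"gripper":85,"travel":[-45,0,0],"twist":[0,0,0]},{"gripper":85,"travel":[-45,0,0],"twist":[0,0,0]},{"gripper":85,"travel":[-45,0,0],"twist":[0,0,0]},{"gripper":85,"travel":[0,0,0],"twist":[0,0,0]},{"gripper":85,"travel":[0,0,0],"twist":[0,0,0]}]'
python3 - <<'E'
from h import *
import h
im={'top':bot.camera('top')}
r0=h.render
for bx,by in((.6425,-.2265),(.641,-.2259)):
    fx=[('square_base',(bx,by,.2,0)),('square_shaft',(.641,-.226,.2,.03))]
    def r(cam,name,p,off,size,k=4):
        m=r0(cam,name,p,off,size,k)
        for n,q in fx: m=np.maximum(m,r0(cam,n,q,off,size,k))
        return m
    h.render=r
    p,c=fit(im,'pyramid_cap',.643,-.228,1,.114,('top',),size=100); print(p.round(1),round(c))
g=cv2.cvtColor(im['top'],cv2.COLOR_RGB2HSV)
m=(g[...,1]<70)&(g[...,2]>60)
print('pred cap',[v.round(1) for v in hulls('top','pyramid_cap',.641,-.226,.2,.114)][0][:,0].tolist(),'base',hulls('top','square_base',.641,-.226,.2,0)[0][:,0].tolist())
print('apex',proj('top',np.array([[.641,-.226,.174]])))
for y in range(160,232,4): print(y,''.join('#' if v else '.' for v in m[y,375:455]))
gr=g[...,2]
print(gr[168:222:3,395:445:3])
E
```

```text
time: 37.33
ee_pos: [0.402, -0.4465, 0.2238]
tcp_rot: [-179.9, -0.1, 90.2]
wrist_force: [0.0, 0.1, 1.1]
opening: 0.085
grasp_force: 0.0
[ 640.  -225.2   -0.8] 182
[ 6.434e+02 -2.159e+02  4.000e-01] 257
pred cap [[435.0, 202.3000030517578], [431.6000061035156, 204.1999969482422], [401.6000061035156, 204.1999969482422], [401.29998779296875, 174.5], [403.8999938964844, 171.8000030517578], [434.6000061035156, 171.8000030517578]] base [[433.6208190917969, 221.05471801757812], [432.2661437988281, 221.61135864257812], [382.28179931640625, 221.56675720214844], [381.9036865234375, 172.06256103515625], [382.68377685546875, 170.95217895507812], [432.924072265625, 170.99766540527344]]
apex [[422.21289069 184.84530151]]
160 ................................................................................
164 ................................................................................
168 ................................................................................
172 ........###################################################.....................
176 ........###############################
[... 1725 characters left out ...]
 87  65 167 162 160 161 164 165 168 193 194 225 198 200 197]
 [145  68  87  63 165 162 163 164 168 171 172 173 195 222 195 196 193]
 [147  68  85  50 166 165 169 171 173 178 177 181 189 191 203 207 206]
 [145  65  76  48 164 170 174 175 179 183 186 192 192 210 205 204 203]
 [145  73  75  72  85  83  88  72  70  71  65  94 148 207 213 215 213]
 [142  65  71  57  58  59  56  58  58  46 250 234 233 200 197 193 197]
 [141 141 142 140 123 250 246 237 236 233 232 233 236 203 199 200 198]
 [248 250 250 241 235 233 233 233 234 233 233 233 176 206 203 205 203]
 [121 110 103  99  98  94  90  85  67  67  65  57 234 147 196 197 195]
 [242 240 239 239 240 239 239 239 241 242 242 241 238 149 194 197 192]]
```

```bash
python3 -c "
from workcell import bot
print(bot.job_done())"
```

```text
the job is handed in; nothing more can be done
None
```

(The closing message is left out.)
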